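Slide a strip home in the clamping jig and start its screw

ROBOT

A 6-joint arm with a two-finger parallel gripper is mounted at the origin on a cart in front of the work surface, level with it; the furniture and walls round the work are solid. World frame = base frame: x ahead of the robot, y to its left, z up, the work surface at z = 0. Lengths are in m, angles in degrees, forces in N, time in s.
With the tool pointing down it reaches from about 0.325 to 0.775 m from the base axis. Payload 9.3 kg.
Tool frame: the origin (TCP) lies at the very end of the fingers, on their centre line; the grasp point (between the pads) lies 19 mm behind it (ctrl.grip_depth is the z of the grasp point in the tool frame, in m); z points along the fingers, y is the line along which they close (so a half turn about z gives the same grasp; the last joint's range is limited). The gripper opens to 85 mm and grips with 20 to 120 N. Pads are 22 mm wide; open, the fingers measure 114 mm over their backs; the gripper's body (76 mm by 85 mm) begins 54 mm behind the grasp point. The pads swing forward as they close: fully open they stand 13 mm farther back than shut.
Start: joints at [59.267, 14.817, 1.232, 76.415, 0, 81.257], TCP at [0.206, 0.51, 0.231] pointing down, gripper open.
Joint ranges: [-174.27, 174.27], [-52.1, 104.24], [-59.71, 78.15], [-110.17, 111.67], [-87.03, 83.33], [-180, 180]. Speed limits (degrees/s): [127.2, 127.2, 159.86, 180, 180, 180].

INTERFACE

Orientations are given as a 3x3 rotation matrix whose columns are the frame's x, y, z axes.
In Python, from rig import ctrl gives the robot as it stands. The module is installed in compiled form; this text tells all that it offers.
- The arm moves only by the tool send_rows, never from a script. Its argument "moves" is text: rows parted by semicolons, each of 7 numbers parted by spaces: the shift along the world's x, y, z in m, then the turn, a rotation vector about the world's x, y, z in rad, then the gripper command: -1 is shut, 1 is fully open, values between are in proportion. In form: x y z wx wy wz gripper; .... A call has 1 to 12 rows; each row shifts and turns the commanded pose from where the row before left it; what a row does not reach is not made up. A row lasts 1/12 s, in which the tool goes at most 41.7 mm and 7.16 degrees, less where a joint would pass 70% of its speed; a pose out of reach is approached as far as the arm can. A call is refused whole if a number of a shift passes 0.0417 or a number of a turn 0.125, either way. A call with a gripper value outside its range is refused whole. The fingers move at their own pace and stop on an object; "force" is the grip in N (left out, the last holds). Time passes only in rows, so rows that do not move let the fingers close. It gives the time, the measured TCP pose, the force, the opening and the grip force at its end, in the units of the state.
- ctrl.sense(): the state, without advancing time (a new reading comes with each control period).
- ctrl.snapshot(name): name is "scene" or "top" or "wrist"; returns the picture (420x560x3 uint8, blue, green, red); there is no depth.
- ctrl.camera_model(name): a dict with "fx", "fy", "cx", "cy" (pixels), "rvec" (rotation vector, rad) and "tvec" (3), from world to camera coordinates, as OpenCV has them. Camera axes: x right, y down, z forward; pixel columns grow to the right and rows downward; lengths in m; the calibration is good to about 2 mm. A picture is of the moment at which its call begins: read the wrist's pose just before it. camera_model takes no time and is no camera call; for the wrist camera it gives the pose at the moment of the call.
- ctrl.finish_job(): hands the job in; it is judged then, once.
The state is a dict: "t": time; "joint_positions": joint angles; "dq": joint speeds; "joint_torque": joint torques, N m; "eef_pos": TCP position; "tool_rot": TCP orientation; "ft_force": force on the tool from outside, world axes, zero at the start; "ft_torque": the same for the moment, N m; "opening": opening from 0.0 (shut) to 1.0 (fully open); "finger_force": force on a finger pad.
Only numpy, scipy, OpenCV 4.12 (cv2) and the standard library are available. Lean on these libraries where they do the work, as an engineer would, in place of code of your own. Each camera call takes 0.05 s, during which the arm holds its last target. There are 200 camera calls.

TASK

Slide the loose steel strip flat along the table, end first, into the throat of the blue clamping jig until it is fully home against the end stop. Then take the red crank handle and turn the jig's screw backward (counter-clockwise seen from above) until you feel it drop onto its thread, and from there forward (clockwise) about one full turn, so that it is started. Finish with the handle still gripped between the fingers, holding the screw there, and leave the tools lying round about undisturbed.

Things in the scene. Friction and masses are not known exactly. Their poses are not given: they have to be found in the camera images.
- jig: Blue clamping jig fixed to the table. Origin on the table right below the screw's axis; x points into the throat, the way the strip slides in; z up. Throat at table level, 39 mm wide, 22 mm high, open to -x; 14 mm high flared wings at its mouth (about 62 mm wide at x = -62 mm, 39 mm at x = -30). Blue bridge over it: x -30 to 34, y -38 to 38, z 22 to 52 mm.
- stop_face (a point): Middle of the face of the end stop inside the throat, at the strip's mid height, 26 mm beyond the screw axis. The strip's end touches it when the strip is home: its middle is then 59 mm before this point and its outer end 118 mm before it (92 mm before the screw axis), in the open.
- boss_top (a point): Centre of the top of the brass threaded boss on the bridge, radius 27 mm, 62 mm above the table: the screw's axis, upright. The screw stands out of it, with a flat crank arm on top.
- strip_mid (a point): Middle of the loose flat steel strip, half-way up: 118 x 36 x 6 mm, about 0.2 kg, long axis x, pointing away from the jig; the hole is near the end that goes in first. It lies flat on the table before the mouth of the jig, roughly in line with the throat.
- handle_mid (a point): Middle (half-way up) of the red upright crank handle on the screw: a smooth cylinder, 20 mm in diameter, 46 mm tall, that spins freely on its pin, 42 mm from the screw's axis. The dark crank arm lies right beneath it, its top 23 mm below this point (hub the same, with a 2 mm nut). About 122 mm above the table at the start; goes round, rises and sinks with the screw.
- screw_lift (a joint): Height of the screw (m). About -0.001: riding level on the blunt thread start. At the drop it falls 8 mm by its weight (0.75 kg) to -0.009. A grip on the handle carries that weight (felt as 7 N more) till eased; held up, the screw is stopped 0.4 rad past the drop point. Then right-hand thread, 8 mm a turn, 2 mm play: forward sinks it, -0.017 at one turn from the drop. Cannot be lifted out.
- square: Loose try square lying on the table beyond the jig, 110 x 171 x 23 mm; bystander. Origin at the middle of its underside.
- tape: Loose yellow tape measure, 36 x 68 x 62 mm, standing on the table to the right; bystander. Origin at the middle of its underside.
- marker: Loose white and red paint marker, 138 mm long, 16 mm thick, lying to the left of the jig; bystander. Origin at the middle of its underside.
- pliers: Loose red pliers, 182 x 48 x 10 mm, lying beyond the jig to the left; bystander. Origin at the middle of its underside.
- screw: The screw with its crank. Origin on the screw axis, x axis towards the handle. Backward = counter-clockwise from above. Turns easily (under 0.25 N m), stays where left. At the start the blunt thread end stops it after 0.1 to 4 rad forward; backward it drops after 1.1 to 5 rad (differs each time, cannot be seen).

How it is judged:
By the outcome, as a careful person would: the job done as asked, in the order asked, and still so for the second after the job is handed in, while the arm keeps its last pose, push and grip.
It also fails if it takes over 67 s, if anything falls off the work surface, if the arm or the gripper's body presses on something with over 40 N, if the wrist force passes 120 N, or if a joint passes its speed limit or range.

## Working session

There is one attempt and no reset: what is moved stays moved. The work goes in short steps, Python scripts to look and compute and a tool call to move; the robot and the scene stay as the last step left them, time stands still between calls to the robot, and variables do not carry over. Pictures are saved under pics/ and viewed, at most 10 in all, crops included, and the job is handed in when it is done.

Besides the shell and the picture viewer there is one more tool, called after "Request:" by a JSON object that holds its "op" and its "data", one argument or row to a line. send_rows: Moves the arm, as the interface text tells. Its arguments: {"type":"object","properties":{"moves":{"type":"string"},"force":{"type":"number"}},"required":["moves"]}

```bash
mkdir -p pics
cat > h.py <<'E'
import numpy as np, cv2
from rig import ctrl
def ray(name_or_m,u,v):
    m=ctrl.camera_model(name_or_m) if isinstance(name_or_m,str) else name_or_m
    R=cv2.Rodrigues(np.array(m["rvec"],float))[0]; t=np.array(m["tvec"],float).ravel()
    return -R.T@t, R.T@np.array([(u-m["cx"])/m["fx"],(v-m["cy"])/m["fy"],1.])
def onz(n,u,v,z):
    o,d=ray(n,u,v); return o+d*(z-o[2])/d[2]
def proj(n,p):
    m=ctrl.camera_model(n); K=np.array([[m["fx"],0,m["cx"]],[0,m["fy"],m["cy"]],[0,0,1]])
    return cv2.projectPoints(np.array(p,float).reshape(-1,3),np.array(m["rvec"],float),np.array(m["tvec"],float),K,None)[0].reshape(-1,2)
E
python3 - <<'E'
from h import *
s=ctrl.sense()
for k in("t","eef_pos","tool_rot","ft_force","opening"):print(k,np.round(s[k],4))
for n in("scene","top","wrist"):
    cv2.imwrite(f"pics/{n}0.png",ctrl.snapshot(n)); o,d=ray(n,280,210); print(n,o,d)
E
```

```text
t 0.0
eef_pos [0.2058 0.5097 0.2307]
tool_rot [[-9.273e-01  3.744e-01 -7.000e-04]
 [ 3.744e-01  9.273e-01 -1.200e-03]
 [ 2.000e-04 -1.400e-03 -1.000e+00]]
ft_force [ 0.1056 -0.5972  0.5924]
opening 0.998
scene [-0.02368654 -0.92220325  0.49796974] [ 0.62364394  0.65635095 -0.42488976]
top [ 0.50403002 -0.26936701  1.09287544] [ 7.10220871e-02 -1.13773181e-04 -9.97476088e-01]
wrist [0.13496324 0.53880778 0.37289831] [ 0.27184097 -0.1080677  -0.95626451]
```

View pics/top0.png

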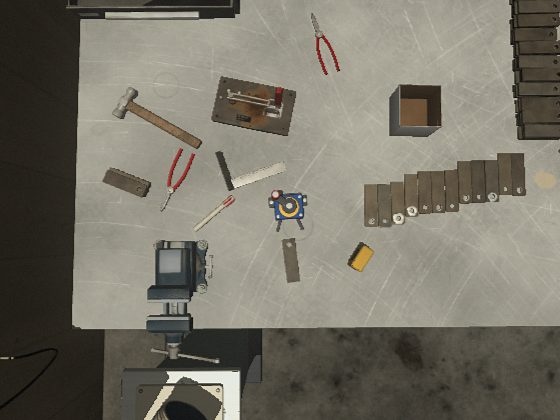

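View pics/scene0.png

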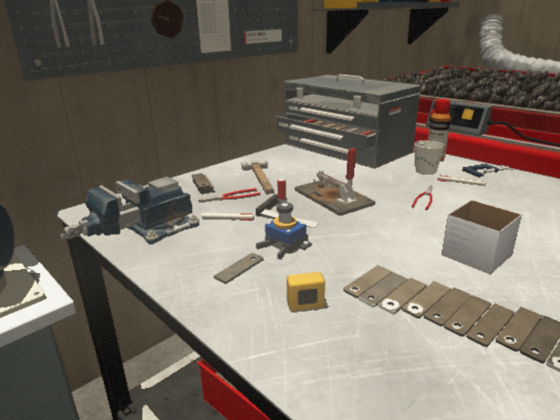

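The top view shows the jig at about (288,207), the red handle at (277,196), the strip at (291,260) below the mouth with its hole end toward the jig, the tape at (361,257), and the marker at (214,212). Next I measure these.

Run:
```python
from h import *
im=cv2.imread("pics/top0.png")
c=cv2.resize(im[150:300,190:390],None,fx=4,fy=4,interpolation=cv2.INTER_CUBIC); cv2.imwrite("pics/topc.png",c)
hsv=cv2.cvtColor(im,cv2.COLOR_BGR2HSV)
g=cv2.cvtColor(im,cv2.COLOR_BGR2GRAY)
r=np.zeros_like(g); r[236:290,275:310]=1
m=((g<140)&(r>0)).astype(np.uint8)
cs,_=cv2.findContours(m,0,2); k=max(cs,key=cv2.contourArea); R=cv2.minAreaRect(k); print("strip",R)
b=np.array([onz("top",*p,0.006) for p in cv2.boxPoints(R)]); print(b.round(4), [np.linalg.norm(b[i]-b[i-1]).round(4) for i in range(4)], b.mean(0))
def mask(n,im,lo,hi,roi):
    h=cv2.cvtColor(im,cv2.COLOR_BGR2HSV); m=cv2.inRange(h,lo,hi); q=np.zeros_like(m); x0,y0,x1,y1=roi; q[y0:y1,x0:x1]=m[y0:y1,x0:x1]; return q
blue=mask("top",im,(100,120,40),(130,255,255),(260,180,320,235)); 
cs,_=cv2.findContours(blue,0,2);k=np.vstack(cs);R=cv2.minAreaRect(k);print("blue",R);b=np.array([onz("top",*p,0.052) for p in cv2.boxPoints(R)]);print(b.round(4),b.mean(0))
ye=mask("top",im,(15,120,80),(32,255,255),(265,180,320,235));cs,_=cv2.findContours(ye,0,2);k=max(cs,key=cv2.contourArea);e=cv2.minEnclosingCircle(np.vstack(cs));print("boss",e,onz("top",*e[0],0.062))
rd=cv2.bitwise_or(mask("t",im,(0,140,60),(8,255,255),(265,180,300,205)),mask("t",im,(172,140,60),(180,255,255),(265,180,300,205)))
cs,_=cv2.findContours(rd,0,2);k=np.vstack(cs);e=cv2.minEnclosingCircle(k);print("red",e,onz("top",*e[0],0.135))
print(onz("top",280,210,0)-onz("top",281,210,0))
sc=cv2.imread("pics/scene0.png")
rd=cv2.bitwise_or(mask("t",sc,(0,140,60),(8,255,255),(274,174,292,204)),mask("t",sc,(172,140,60),(180,255,255),(274,174,292,204)))
ys,xs=np.nonzero(rd);print("red scene",xs.min(),xs.max(),ys.min(),ys.max())
```

```text
strip ((290.2835998535156, 259.98187255859375), (43.74382400512695, 14.13654899597168), 83.48019409179688)
[[ 0.5016 -0.2711  0.006 ]
 [ 0.5057 -0.3096  0.006 ]
 [ 0.3876 -0.3221  0.006 ]
 [ 0.3835 -0.2838  0.006 ]] [np.float64(0.1187), np.float64(0.0388), np.float64(0.1187), np.float64(0.0385)] [ 0.44460998 -0.29666784  0.006     ]
blue ((288.4568176269531, 206.39593505859375), (23.511526107788086, 27.216373443603516), 85.91438293457031)
[[ 0.6163 -0.254   0.052 ]
 [ 0.621  -0.3258  0.052 ]
 [ 0.5589 -0.3296  0.052 ]
 [ 0.5542 -0.2581  0.052 ]] [ 0.58760111 -0.29187614  0.052     ]
boss ((288.6050720214844, 206.6361846923828), 9.960342407226562) [ 0.58610153 -0.29204163  0.062     ]
red ((275.625, 195.4375), 3.668482542037964) [ 0.60784314 -0.25905587  0.135     ]
[1.80237826e-05 2.77038989e-03 0.00000000e+00]
red scene 278 284 181 198
```

View pics/topc.png

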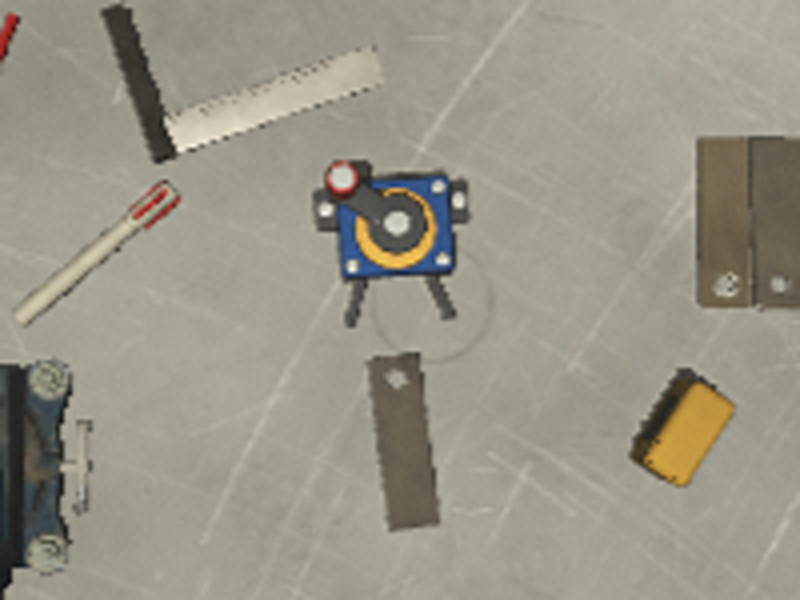

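The crop shows the strip (yaw about 6°), the jig (yaw about 4°), and the handle ahead-left of the screw axis, with nothing in the way. I move over to look with the wrist camera.

Request:
{"op": "send_rows", "data": {
  "moves": "0.03 -0.025 0.003 0 0 0 1;0.03 -0.025 0.003 0 0 0 1;0.03 -0.025 0.003 0 0 0 1;0.03 -0.025 0.003 0 0 0 1;0.03 -0.025 0.003 0 0 0 1;0.03 -0.025 0.003 0 0 0 1;0.03 -0.025 0.003 0 0 0 1;0.03 -0.025 0.003 0 0 0 1;0 -0.04 0 0 0 0 1;0 -0.04 0 0 0 0 1;0 -0.04 0 0 0 0 1;0 -0.04 0 0 0 0 1",
  "force": 40
}}

```text
t: 1.15
eef_pos: [0.4456, 0.1482, 0.2549]
tool_rot: [[-0.927, 0.374, -0.001], [0.374, 0.927, -0.0], [0.001, -0.0, -1.0]]
ft_force: [0.5, 0.3, -0.3]
opening: 0.999
finger_force: 0.0
```

Request:
{"op": "send_rows", "data": {
  "moves": "0 -0.04 0 0 0 0.045 1;0 -0.04 0 0 0 0.045 1;0 -0.04 0 0 0 0.045 1;0 -0.04 0 0 0 0.045 1;0 -0.04 0 0 0 0.045 1;0 -0.04 0 0 0 0.045 1;0 -0.04 0 0 0 0.045 1;0 -0.04 0 0 0 0.045 1;0 -0.04 0 0 0 0.045 1;0 -0.04 0 0 0 0.045 1;0 -0.04 0 0 0 0.042 1;0 0 0 0 0 0 1"
}}

```text
t: 2.15
eef_pos: [0.4456, -0.2961, 0.2539]
tool_rot: [[-0.994, -0.106, -0.001], [-0.106, 0.994, -0.001], [0.001, -0.001, -1.0]]
ft_force: [-0.7, 0.8, -0.7]
opening: 1.002
finger_force: 0.0
```

Run:
```python
from h import *
import pickle
s=ctrl.sense()
for k in("t","eef_pos","tool_rot","ft_force","joint_positions"):print(k,np.round(s[k],4))
m=ctrl.camera_model("wrist"); im=ctrl.snapshot("wrist"); cv2.imwrite("pics/w1.png",im); pickle.dump(m,open("w1.pkl","wb"))
```

```text
t 2.15
eef_pos [ 0.4456 -0.2961  0.2539]
tool_rot [[-9.944e-01 -1.060e-01 -1.200e-03]
 [-1.060e-01  9.944e-01 -7.000e-04]
 [ 1.300e-03 -6.000e-04 -1.000e+00]]
ft_force [-0.7482  0.7704 -0.7315]
joint_positions [-4.25503e+01  1.30422e+01  2.09670e+00  7.90774e+01 -7.69000e-02
 -4.86353e+01]
```

View pics/w1.png

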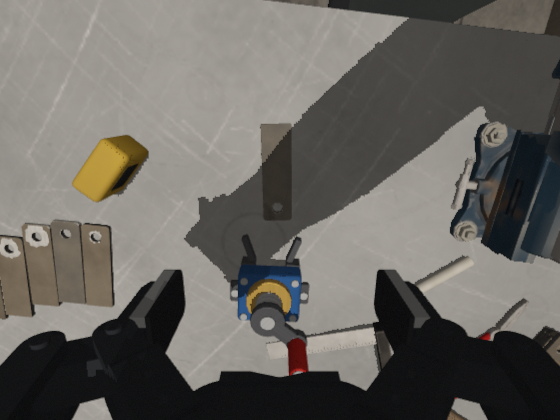

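The wrist view shows the strip at about (262..292, 124..219) with its hole at (277,207), the jig bridge around (268,278), the hub nut at (267,323) and the red handle at (298,355). Measuring now.

Run:
```python
from h import *
import pickle
m=pickle.load(open("w1.pkl","rb")); im=cv2.imread("pics/w1.png")
hsv=cv2.cvtColor(im,cv2.COLOR_BGR2HSV)
x0,y0,x1,y1=245,112,310,228
r=im[y0:y1,x0:x1]; 
print("strip rows"); 
for y in (130,150,170,190,210): print(y,im[y,250:306:4].tolist()[0:14:3], hsv[y,250:306:6,1].tolist())
sat=hsv[y0:y1,x0:x1,1]
# red-minus-blue ratio tells brownish steel from neutral table
q=(im[...,2].astype(float)+1)/(im[...,0]+1)
t,mk=cv2.threshold(np.clip((q[y0:y1,x0:x1]-.8)*300,0,255).astype(np.uint8),0,255,cv2.THRESH_OTSU)
mk=cv2.morphologyEx(mk,cv2.MORPH_OPEN,np.ones((3,3)))
cs,_=cv2.findContours(mk,0,2,offset=(x0,y0)); k=max(cs,key=cv2.contourArea); R=cv2.minAreaRect(k); print(R)
def rect(R,z):
    b=np.array([onz(m,*p,z) for p in cv2.boxPoints(R)]); e=[b[1]-b[0],b[2]-b[1]]
    print(b.mean(0).round(4),[(np.linalg.norm(v).round(4),np.degrees(np.arctan2(v[1],v[0])).round(2)) for v in e])
rect(R,.006)
bl=cv2.inRange(hsv,(100,120,30),(130,255,255)); bl[:,:225]=0; bl[:,320:]=0;bl[:240]=0;bl[335:]=0
k=np.vstack(cv2.findContours(bl,0,2)[0]); R=cv2.minAreaRect(k);print(R);rect(R,.052)
ye=cv2.inRange(hsv,(12,100,60),(32,255,255)); ye[:,:235]=0; ye[:,310:]=0;ye[:260]=0;ye[340:]=0
k=np.vstack(cv2.findContours(ye,0,2)[0]); print("boss",k.min((0,1)),k.max((0,1)))
u=onz(m,(k[...,0].min()+k[...,0].max()+1)/2,k[...,1].min()+ 1e-9,.062);print("boss front edge",u)
print("nut",onz(m,267,323,.101),onz(ctrl.camera_model("top"),289.2,205.5,.101))
for n,p in (("wing L tip",(247,237)),("wing R tip",(298,239))): print(n,onz(m,*p,.014))
```

```text
strip rows
130 [[160, 166, 170], [91, 102, 111], [88, 99, 107], [89, 100, 109], [71, 74, 76]] [15, 17, 46, 46, 45, 45, 47, 20, 17, 20]
150 [[151, 157, 161], [87, 98, 107], [39, 45, 48], [39, 45, 49], [71, 75, 76]] [16, 16, 48, 50, 48, 50, 52, 17, 17, 17]
170 [[151, 158, 162], [44, 50, 53], [40, 46, 51], [38, 44, 48], [68, 72, 74]] [17, 16, 43, 46, 55, 56, 53, 17, 21, 17]
190 [[68, 71, 73], [53, 57, 58], [41, 47, 51], [41, 46, 50], [66, 68, 71]] [17, 17, 22, 51, 50, 54, 46, 17, 18, 18]
210 [[67, 70, 73], [66, 69, 71], [49, 51, 54], [40, 45, 48], [67, 70, 72]] [21, 17, 18, 36, 24, 21, 43, 20, 18, 18]
((276.0659484863281, 171.48431396484375), (95.40145111083984, 29.26154136657715), 89.157470703125)
[ 0.4428 -0.2995  0.006 ] [(np.float64(0.0337), np.float64(96.81)), (np.float64(0.116), np.float64(7.43))]
((268.91510009765625, 292.45281982421875), (63.28803253173828, 53.64497375488281), 2.4895527362823486)
[ 0.5786 -0.2938  0.052 ] [(np.float64(0.0725), np.float64(-178.36)), (np.float64(0.0734), np.float64(93.24))]
boss [246 279] [290 314]
boss front edge [ 0.55429983 -0.29634332  0.062     ]
nut [ 0.5846312  -0.29383048  0.101     ] [ 0.58585475 -0.29270371  0.101     ]
wing L tip [ 0.52503876 -0.32768718  0.014     ]
wing R tip [ 0.52104364 -0.26379842  0.014     ]
```

Request:
{"op": "send_rows", "data": {
  "moves": "-0.025 -0.004 0 0 0 0.012 1;-0.0245 -0.0036 0 0 0 0 1;0 0 -0.038 0 0 0 1;0 0 -0.038 0 0 0 1;0 0 -0.038 0 0 0 1;0 0 -0.038 0 0 0 1;0 0 -0.038 0 0 0 1;0 0 -0.038 0 0 0 1;0 0 -0.014 0 0 0 1;0 0 -0.008 0 0 0 1;0 0 0 0 0 0 1"
}}

```text
t: 3.12
eef_pos: [0.396, -0.2964, 0.0041]
tool_rot: [[-0.993, -0.12, -0.002], [-0.12, 0.993, 0.002], [0.002, 0.002, -1.0]]
ft_force: [-0.3, 0.5, -0.0]
opening: 0.998
finger_force: 0.0
```

Request:
{"op": "send_rows", "data": {
  "moves": "0 -0.007 -0.0025 0 0 0 1;0 0 0 0 0 0 1;0 0 0 0 0 0 0;0 0 0 0 0 0 -0.3;0 0 0 0 0 0 -0.5;0 0 0 0 0 0 -0.5;0 0 0 0 0 0 -0.5;0 0 0 0 0 0 -0.5",
  "force": 40
}}

```text
t: 3.78
eef_pos: [0.3966, -0.3048, 0.0035]
tool_rot: [[-0.993, -0.12, 0.001], [-0.12, 0.993, -0.001], [-0.001, -0.001, -1.0]]
ft_force: [-0.2, 1.5, 8.3]
opening: 0.391
finger_force: 39.0
```

Run:
```python
from h import *
import pickle
s=ctrl.sense()
for k in("t","eef_pos","ft_force","opening","finger_force"):print(k,np.round(s[k],4))
m=ctrl.camera_model("wrist"); im=ctrl.snapshot("wrist"); cv2.imwrite("pics/w2.png",im); pickle.dump(m,open("w2.pkl","wb"))
```

```text
t 3.7833
eef_pos [ 0.3966 -0.3048  0.0035]
ft_force [-0.1799  1.4507  8.2646]
opening 0.3907
finger_force 38.9927
```

View pics/w2.png

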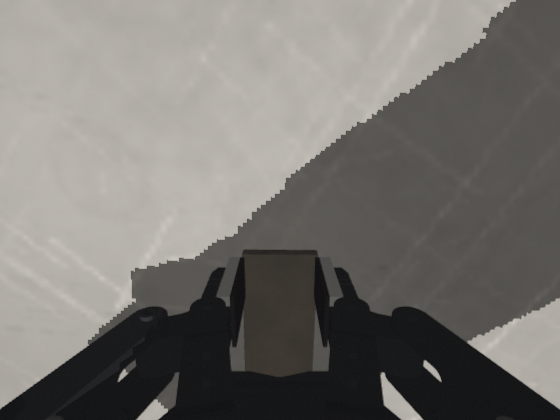

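Run:
```python
from h import *
import pickle
m=pickle.load(open("w2.pkl","rb"))
a=onz(m,245,251,.006);b=onz(m,317,251,.006);print(a,b,np.linalg.norm(a-b),(a+b)/2)
y=np.radians(6.9); M=(a+b)/2+.059*np.array([np.cos(y),np.sin(y),0]); print("mid",M)
A=np.array([.5858,-.2928]);j=.0576;u=np.array([np.cos(j),np.sin(j)]);n=np.array([-u[1],u[0]])
T=np.array([.3966,-.3048]); 
print("tcp jig",(T-A)@u,(T-A)@n,"end jig",((a+b)[:2]/2-A)@u, "grip->mid",np.linalg.norm(M[:2]-T))
g=np.linalg.norm(M[:2]-T)
for al in(-.033-.03-g,-.033-g): print("target tcp",al,A+u*al)
```

```text
[ 0.38481503 -0.32160292  0.006     ] [ 0.38085975 -0.28839427  0.006     ] 0.03344336386179144 [ 0.38283739 -0.30499859  0.006     ]
mid [ 0.44141007 -0.29791052  0.006     ]
tcp jig -0.18957704452788954 -0.001088204057419276 end jig -0.20332826381251487 grip->mid 0.04533660229935413
target tcp -0.10833660229935413 [ 0.47764307 -0.29903674]
target tcp -0.07833660229935413 [ 0.50759331 -0.29730969]
```

Request:
{"op": "send_rows", "data": {
  "moves": "0.003 0.0006 0.001 0 0 -0.021 -0.5;0.003 0.0006 0.0005 0 0 -0.021 -0.5;0.004 0.0006 0 0 0 -0.021 -0.5;0 0 0 0 0 0 -0.5;0.008 0.0005 0 0 0 0 -0.5;0.008 0.0005 0 0 0 0 -0.5;0.008 0.0005 0 0 0 0 -0.5;0.008 0.0005 0 0 0 0 -0.5;0.008 0.0005 0 0 0 0 -0.5;0 0 0 0 0 0 -0.5"
}}

```text
t: 4.67
eef_pos: [0.4483, -0.3004, 0.0042]
tool_rot: [[-0.998, -0.058, 0.001], [-0.058, 0.998, -0.0], [-0.001, -0.0, -1.0]]
ft_force: [0.3, 0.7, -1.6]
opening: 0.385
finger_force: 39.8
```

Run:
```python
from h import *
import pickle
s=ctrl.sense()
for k in("t","eef_pos","ft_force","ft_torque","opening","finger_force"):print(k,np.round(s[k],4))
m=ctrl.camera_model("wrist"); im=ctrl.snapshot("wrist"); cv2.imwrite("pics/w3.png",im); pickle.dump(m,open("w3.pkl","wb"))
im=ctrl.snapshot("top"); cv2.imwrite("pics/t3.png",cv2.resize(im[170:290,240:340],None,fx=5,fy=5,interpolation=cv2.INTER_CUBIC))
```

```text
t 4.6667
eef_pos [ 0.4483 -0.3004  0.0042]
ft_force [ 0.2814  0.678  -1.6024]
ft_torque [-0.0033 -0.0378 -0.0157]
opening 0.3852
finger_force 39.7796
```

View pics/t3.png

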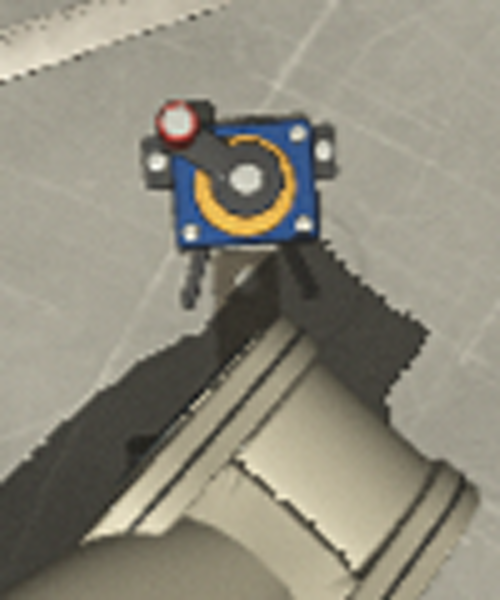

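The strip's end sits centred between the wings at the throat entrance (crop x about 214–280) and contact forces are small. I continue in.

Request:
{"op": "send_rows", "data": {
  "moves": "0.006 0.0003 0 0 0 0 -0.5;0.006 0.0003 0 0 0 0 -0.5;0.006 0.0003 0 0 0 0 -0.5;0.006 0.0004 0 0 0 0 -0.5;0.006 0.0004 0 0 0 0 -0.5;0.006 0.0003 0 0 0 0 -0.5;0.006 0.0003 0 0 0 0 -0.5;0.006 0.0003 0 0 0 0 -0.5;0 0 0 0 0 0 -0.5"
}}

```text
t: 5.52
eef_pos: [0.4957, -0.2977, 0.0042]
tool_rot: [[-0.998, -0.058, 0.001], [-0.058, 0.998, -0.0], [-0.001, -0.0, -1.0]]
ft_force: [-0.1, 0.2, -1.2]
opening: 0.392
finger_force: 39.8
```

Request:
{"op": "send_rows", "data": {
  "moves": "0.003 0.0002 0 0 0 0 -0.5;0.003 0.0002 0 0 0 0 -0.5;0.003 0.0001 0 0 0 0 -0.5;0 0 0 0 0 0 -0.5"
}}

```text
t: 5.85
eef_pos: [0.504, -0.2973, 0.0043]
tool_rot: [[-0.998, -0.057, 0.0], [-0.057, 0.998, -0.0], [-0.0, -0.0, -1.0]]
ft_force: [0.6, 0.2, -0.9]
opening: 0.388
finger_force: 39.8
```

Request:
{"op": "send_rows", "data": {
  "moves": "0.002 0.0001 0 0 0 0 -0.5;0.001 0.0001 0 0 0 0 -0.5;0 0 0 0 0 0 -0.5"
}}

```text
t: 6.1
eef_pos: [0.5054, -0.297, 0.004]
tool_rot: [[-0.998, -0.057, -0.002], [-0.057, 0.998, 0.0], [0.002, 0.0, -1.0]]
ft_force: [-4.3, -1.7, -0.9]
opening: 0.386
finger_force: 40.0
```

Request:
{"op": "send_rows", "data": {
  "moves": "0.001 0.0001 0 0 0 0 -0.5;0 0 0 0 0 0 -0.5"
}}

```text
t: 6.27
eef_pos: [0.5054, -0.2968, 0.0037]
tool_rot: [[-0.998, -0.056, -0.004], [-0.056, 0.998, 0.0], [0.004, 0.0, -1.0]]
ft_force: [-9.2, -1.6, 0.2]
opening: 0.386
finger_force: 40.1
```

Request:
{"op": "send_rows", "data": {
  "moves": "0.001 0 0 0 0 0 -0.5;0.001 0 0 0 0 0 -0.5;0 0 0 0 0 0 -0.5"
}}

```text
t: 6.52
eef_pos: [0.5056, -0.2968, 0.0037]
tool_rot: [[-0.998, -0.056, -0.008], [-0.056, 0.998, 0.0], [0.008, 0.001, -1.0]]
ft_force: [-16.9, -2.2, 4.9]
opening: 0.39
finger_force: 41.2
```

Run:
```python
from h import *
s=ctrl.sense()
for k in("t","eef_pos","ft_force","joint_positions"):print(k,np.round(s[k],4))
im=ctrl.snapshot("scene"); cv2.imwrite("pics/s4.png",cv2.resize(im[160:300,200:340],None,fx=4,fy=4,interpolation=cv2.INTER_CUBIC))
im=ctrl.snapshot("wrist"); cv2.imwrite("pics/w4.png",im); m=ctrl.camera_model("wrist")
# outer end row: steel brownish profile
q=(im[...,2].astype(float)+1)/(im[...,0]+1)
print(np.round(q[225:275:2,270:290].mean(1),2));
```

```text
t 6.5167
eef_pos [ 0.5056 -0.2968  0.0037]
ft_force [-16.8625  -2.2445   4.8598]
joint_positions [-38.4722  27.358  -14.9966  47.9973  -0.2725 -41.6557]
[1.07 1.07 1.07 1.07 1.07 1.07 1.07 1.07 1.06 1.07 1.07 1.07 1.09 1.1
 1.13 1.18 1.2  1.19 1.19 1.19 1.18 1.18 1.19 1.21 1.21]
```

View pics/s4.png

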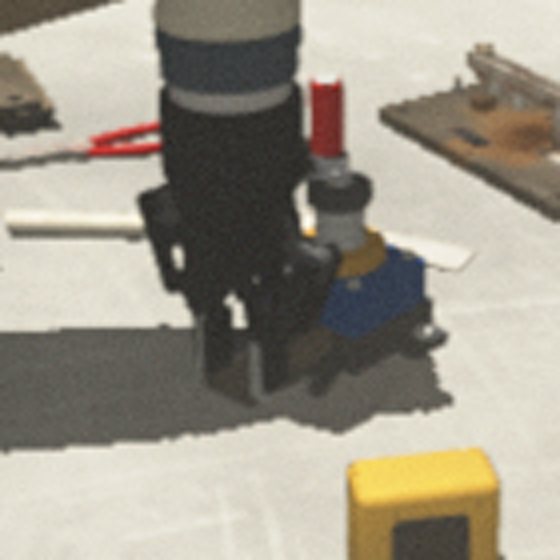

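The strip stands in the throat and presses hard on something with no slip in the grip. I release, rise and check the protrusion.

Request:
{"op": "send_rows", "data": {
  "moves": "-0.003 0 0 0 0 0 -0.5;0 0 0 0 0 0 0.2;0 0 0 0 0 0 0.3;0 0 0 0 0 0 0.3;0 0 0.02 0 0 0 0.4;0 0 0.04 0 0 0 0.5;-0.01 0 0.04 0 0 0 0.5;-0.02 0 0.04 0 0 0 0.5;-0.02 0 0.04 0 0 0 0.5;0 0 0.04 0 0 0 0.5;0 0 0 0 0 0 0.5;0 0 0 0 0 0 0.5"
}}

```text
t: 7.62
eef_pos: [0.4601, -0.2976, 0.2217]
tool_rot: [[-0.998, -0.057, 0.005], [-0.057, 0.998, -0.004], [-0.004, -0.004, -1.0]]
ft_force: [1.0, 0.5, -0.7]
opening: 0.747
finger_force: 0.0
```

Run:
```python
from h import *
import pickle
s=ctrl.sense()
for k in("t","eef_pos","ft_force","opening"):print(k,np.round(s[k],4))
m=ctrl.camera_model("wrist"); im=ctrl.snapshot("wrist"); cv2.imwrite("pics/w5.png",im); pickle.dump(m,open("w5.pkl","wb"))
```

```text
t 7.6167
eef_pos [ 0.4601 -0.2976  0.2217]
ft_force [ 1.0136  0.5382 -0.6684]
opening 0.7473
```

View pics/w5.png

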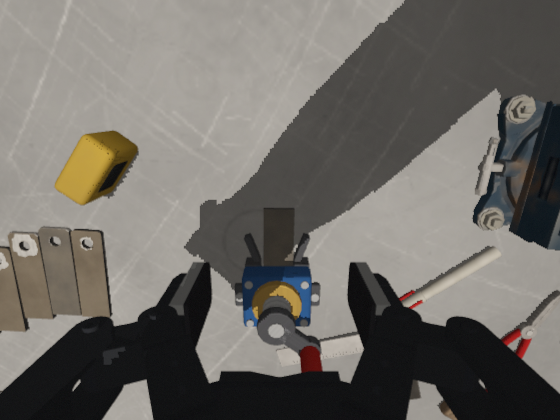

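Run:
```python
from h import *
import pickle
m=pickle.load(open("w5.pkl","rb")); im=cv2.imread("pics/w5.png"); hsv=cv2.cvtColor(im,cv2.COLOR_BGR2HSV)
q=(im[...,2].astype(float)+1)/(im[...,0]+1)
print(np.round(q[200:216,268:290].mean(1),2), np.round(q[215:230,256:302].mean(0),2))
e=onz(m,279,208,.006); wl=onz(m,248,235,.014); wr=onz(m,305,236,.014); print(e,wl,wr,(wl+wr)/2)
bl=cv2.inRange(hsv,(100,120,30),(130,255,255)); bl[:,:238]=0; bl[:,318:]=0;bl[:255]=0;bl[335:]=0
pts=np.argwhere(bl>0)[:,::-1]; top=[(x,pts[pts[:,0]==x][:,1].min()) for x in (255,262,270,277,285,293,300)]
P=np.array([onz(m,x,y-.5,.052) for x,y in top]); print("front edge",P.round(4)[[0,3,6]], "yaw",np.degrees(np.polyfit(P[:,1],P[:,0],1)[0]))
L=[pts[pts[:,1]==y] for y in (275,285,295,305,315)]
print([(onz(m,p[:,0].min()-.5,y,.052)[:2].round(4),onz(m,p[:,0].max()+.5,y,.052)[:2].round(4)) for p,y in zip(L,(275,285,295,305,315))])
print("nut",onz(m,276,330,.101))
rd=cv2.bitwise_or(cv2.inRange(hsv,(0,140,60),(8,255,255)),cv2.inRange(hsv,(172,140,60),(180,255,255)));rd[:,:290]=0;rd[:,335:]=0;rd[:330]=0
p=np.argwhere(rd)[:,::-1];print("red",p.min(0),p.max(0)); 
for y in(352,358,364,370): w=p[p[:,1]==y][:,0]; print(y,w.min(),w.max())
A=np.array([.5858,-.2928])
for th in (50,55,60): 
    h=A+.042*np.array([np.cos(np.radians(th)),np.sin(np.radians(th))]); print(th,h,proj("wrist",[*h,.099]),proj("wrist",[*h,.145]),proj("top",[*h,.145]),proj("top",[*A,.101]),proj("scene",[*h,.122]))
```

```text
[1.07 1.08 1.07 1.08 1.07 1.07 1.07 1.08 1.12 1.17 1.21 1.21 1.21 1.21
 1.22 1.22] [1.08 1.07 1.08 1.08 1.07 1.08 1.08 1.11 1.23 1.23 1.23 1.23 1.23 1.23
 1.24 1.23 1.22 1.23 1.23 1.25 1.24 1.21 1.22 1.22 1.22 1.22 1.23 1.22
 1.23 1.23 1.23 1.22 1.23 1.23 1.23 1.22 1.22 1.18 1.1  1.08 1.08 1.08
 1.08 1.07 1.08 1.08]
[ 0.4919034  -0.29624268  0.006     ] [ 0.52379451 -0.3300496   0.014     ] [ 0.52131134 -0.26470615  0.014     ] [ 0.52255293 -0.29737787  0.014     ]
front edge [[ 0.5437 -0.3186  0.052 ]
 [ 0.5424 -0.2954  0.052 ]
 [ 0.541  -0.2712  0.052 ]] yaw -3.2779478187720983
[(array([ 0.5545, -0.3315]), array([ 0.5504, -0.2603])), (array([ 0.5666, -0.3323]), array([ 0.5623, -0.2572])), (array([ 0.5788, -0.331 ]), array([ 0.5746, -0.2572])), (array([ 0.5913, -0.3307]), array([ 0.587 , -0.2562])), (array([ 0.6041, -0.3293]), array([ 0.5998, -0.2562]))]
nut [ 0.584125   -0.29363347  0.101     ]
red [300 346] [321 371]
352 301 318
358 301 319
364 301 320
370 302 321
50 [ 0.61279708 -0.26062613] [[307.24245765 357.30251856]] [[311.67566666 396.83287418]] [[276.21753446 192.94120677]] [[289.23844025 205.52143591]] [[282.02215631 188.59601666]]
55 [ 0.60989021 -0.25839561] [[309.76589471 354.96319529]] [[314.61539593 394.23924115]] [[275.29890704 194.1468988 ]] [[289.23844025 205.52143591]] [[280.45687004 188.69069955]]
60 [ 0.6068     -0.25642693] [[312.05022922 352.44374906]] [[317.2813703  391.44346889]] [[274.48899446 195.42810612]] [[289.23844025 205.52143591]] [[278.91176723 188.83667134]]
```

The outer end lies about 31 mm beyond the wing tips (30 expected), so the strip is home. The handle comes out at (0.609,-0.259), 42 mm from the axis at (0.585,-0.293). Going above the handle.

Request:
{"op": "send_rows", "data": {
  "moves": "0.037 0.01 0 0 0 0 1;0.037 0.01 0 0 0 0 1;0.037 0.01 0 0 0 0 1;0.037 0.009 0 0 0 0 1;0 0 0 0 0 0 1;0 0 0 0 0 0 1"
}}

```text
t: 8.17
eef_pos: [0.6084, -0.2566, 0.2155]
tool_rot: [[-0.998, -0.06, -0.004], [-0.06, 0.998, 0.002], [0.004, 0.003, -1.0]]
ft_force: [-0.7, 0.2, -0.6]
opening: 0.998
finger_force: 0.0
```

Request:
{"op": "send_rows", "data": {
  "moves": "0 0 0 0 0 0 1;0 0 0 0 0 0 1"
}}

```text
t: 8.33
eef_pos: [0.6063, -0.258, 0.2182]
tool_rot: [[-0.998, -0.057, -0.001], [-0.057, 0.998, 0.001], [0.001, 0.001, -1.0]]
ft_force: [-0.8, -0.9, 0.0]
opening: 1.0
finger_force: 0.0
```

Request:
{"op": "send_rows", "data": {
  "moves": "0.003 -0.0007 0 0 0 0 1;0 0 -0.03 0 0 0 1;0 0 -0.03 0 0 0 1;0 0 -0.03 0 0 0 1;0 0 -0.015 0 0 0 1;0 0 -0.008 0 0 0 1;0 0 0 0 0 0 1;0 0 0 0 0 0 1"
}}

```text
t: 9.0
eef_pos: [0.6102, -0.2591, 0.1068]
tool_rot: [[-0.998, -0.057, 0.001], [-0.057, 0.998, -0.0], [-0.001, -0.001, -1.0]]
ft_force: [0.3, 0.1, -0.1]
opening: 0.998
finger_force: 0.0
```

Closing slowly and watching the side force.

Request:
{"op": "send_rows", "data": {
  "moves": "0 0 -0.001 0 0 0 0.3;0 0 0 0 0 0 -0.1;0 0 0 0 0 0 -0.4;0 0 0 0 0 0 -0.6;0 0 0 0 0 0 -0.8;0 0 0 0 0 0 -0.8;0 0 0 0 0 0 -0.8;0 0 0 0 0 0 -0.8",
  "force": 50
}}

```text
t: 9.67
eef_pos: [0.6103, -0.2592, 0.1053]
tool_rot: [[-0.998, -0.057, 0.001], [-0.057, 0.998, -0.001], [-0.001, -0.001, -1.0]]
ft_force: [-1.2, -2.6, 3.6]
opening: 0.22
finger_force: 48.6
```

```bash
cat > st.py <<'E'
from h import *
s=ctrl.sense()
for k in("t","eef_pos","ft_force","ft_torque","opening","finger_force"):print(k,np.round(s[k],4))
E
python3 st.py
python3 - <<'E'
from h import *
import pickle
m=ctrl.camera_model("wrist"); im=ctrl.snapshot("wrist"); cv2.imwrite("pics/w6.png",im); pickle.dump(m,open("w6.pkl","wb"))
E
```

```text
t 9.6667
eef_pos [ 0.6103 -0.2592  0.1053]
ft_force [-1.1586 -2.5687  3.5675]
ft_torque [-0.6853  0.2757 -0.0021]
opening 0.2196
finger_force 48.6406
```

View pics/w6.png

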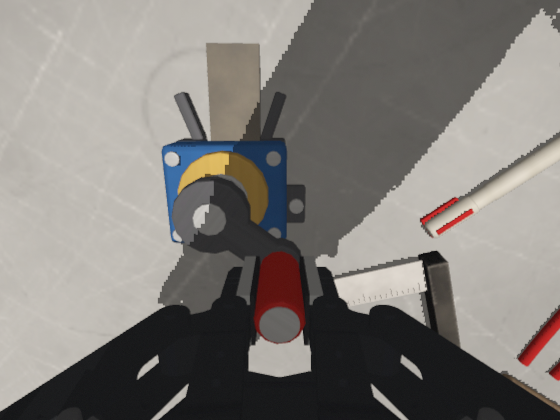

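The handle sits between the pads (top disc at (279,323)), and the hub nut is at (209,219). I work out the axis and the arc.

Run:
```python
from h import *
import pickle
m=pickle.load(open("w6.pkl","rb"))
n=onz(m,209,219,.101);h=onz(m,279,323,.145);print("nut",n,"handle top",h,np.linalg.norm((h-n)[:2]))
im=cv2.imread("pics/w6.png");hsv=cv2.cvtColor(im,cv2.COLOR_BGR2HSV)
ye=cv2.inRange(hsv,(12,100,60),(32,255,255)); ye[:,:165]=0;ye[:,290:]=0;ye[:140]=0;ye[245:]=0
p=np.argwhere(ye)[:,::-1];print(p.min(0),p.max(0))
a=onz(m,p[:,0].min(),190,.062);b=onz(m,p[:,0].max()+1,190,.062);f=onz(m,223,p[:,1].min(),.062);print(a,b,f,"centre est",f+np.array([.027,.0016,0]))
```

```text
nut [ 0.58500509 -0.29324021  0.101     ] handle top [ 0.60851273 -0.25881658  0.145     ] 0.041684475867845384
[178 151] [267 224]
[ 0.58180004 -0.31919411  0.062     ] [ 0.57890085 -0.26692527  0.062     ] [ 0.5578508  -0.29315792  0.062     ] centre est [ 0.5848508  -0.29155792  0.062     ]
```

```bash
cat > arc.py <<'E'
import sys,numpy as np
a0,st,n,dz=float(sys.argv[1]),float(sys.argv[2]),int(sys.argv[3]),float(sys.argv[4])
a=a0+st*np.arange(n+1); d=np.diff(.042*np.c_[np.cos(a),np.sin(a)],axis=0)
d=np.diff(np.round(np.vstack([[0,0],np.cumsum(d,0)]),4),axis=0)
print(";".join(f"{x:.4f} {y:.4f} {dz:g} 0 0 0 -0.8" for x,y in d))
E
python3 arc.py .96 .1 10 0; python3 arc.py 1.96 .1 40 0 | tr ';' '\n'|awk 'NR%4==1{print "--",NR}{print}'
```

```text
-0.0036 0.0022 0 0 0 0 -0.8;-0.0037 0.0019 0 0 0 0 -0.8;-0.0039 0.0015 0 0 0 0 -0.8;-0.0041 0.0011 0 0 0 0 -0.8;-0.0041 0.0006 0 0 0 0 -0.8;-0.0042 0.0003 0 0 0 0 -0.8;-0.0042 -0.0002 0 0 0 0 -0.8;-0.0042 -0.0006 0 0 0 0 -0.8;-0.0041 -0.0010 0 0 0 0 -0.8;-0.0039 -0.0013 0 0 0 0 -0.8
-- 1
-0.0038 -0.0018 0 0 0 0 -0.8
-0.0036 -0.0021 0 0 0 0 -0.8
-0.0034 -0.0025 0 0 0 0 -0.8
-0.0031 -0.0029 0 0 0 0 -0.8
-- 5
-0.0028 -0.0031 0 0 0 0 -0.8
-0.0025 -0.0034 0 0 0 0 -0.8
-0.0021 -0.0036 0 0 0 0 -0.8
-0.0017 -0.0038 0 0 0 0 -0.8
-- 9
-0.0014 -0.0040 0 0 0 0 -0.8
-0.0010 -0.0041 0 0 0 0 -0.8
-0.0005 -0.0041 0 0 0 0 -0.8
-0.0002 -0.0042 0 0 0 0 -0.8
-- 13
0.0003 -0.0042 0 0 0 0 -0.8
0.0007 -0.0042 0 0 0 0 -0.8
0.0011 -0.0040 0 0 0 0 -0.8
0.0016 -0.0039 0 0 0 0 -0.8
-- 17
0.0019 -0.0038 0 0 0 0 -0.8
0.0022 -0.0035 0 0 0 0 -0.8
0.0026 -0.0033 0 0 0 0 -0.8
0.0029 -0.0030 0 0 0 0 -0.8
-- 21
0.0032 -0.0027 0 0 0 0 -0.8
0.0035 -0.0024 0 0 0 0 -0.8
0.0037 -0.0020 0 0 0 0 -0.8
0.0038 -0.0017 0 0 0 0 -0.8
-- 25
0.0040 -0.0012 0 0 0 0 -0.8
0.0042 -0.0009 0 0 0 0 -0.8
0.0041 -0.0004 0 0 0 0 -0.8
0.0042 0.0000 0 0 0 0 -0.8
-- 29
0.0042 0.0004 0 0 0 0 -0.8
0.0041 0.0008 0 0 0 0 -0.8
0.0040 0.0013 0 0 0 0 -0.8
0.0039 0.0016 0 0 0 0 -0.8
-- 33
0.0037 0.0020 0 0 0 0 -0.8
0.0035 0.0023 0 0 0 0 -0.8
0.0032 0.0027 0 0 0 0 -0.8
0.0029 0.0030 0 0 0 0 -0.8
-- 37
0.0026 0.0033 0 0 0 0 -0.8
0.0023 0.0036 0 0 0 0 -0.8
0.0019 0.0037 0 0 0 0 -0.8
0.0016 0.0039 0 0 0 0 -0.8
```

Request:
{"op": "send_rows", "data": {
  "moves": "-0.0036 0.0022 0 0 0 0 -0.8;-0.0037 0.0019 0 0 0 0 -0.8;-0.0039 0.0015 0 0 0 0 -0.8;-0.0041 0.0011 0 0 0 0 -0.8;-0.0041 0.0006 0 0 0 0 -0.8;-0.0042 0.0003 0 0 0 0 -0.8;0 0 0 0 0 0 -0.8;0 0 0 0 0 0 -0.8"
}}

```text
t: 10.38
eef_pos: [0.5862, -0.2515, 0.1052]
tool_rot: [[-0.998, -0.057, 0.0], [-0.057, 0.998, -0.001], [-0.0, -0.001, -1.0]]
ft_force: [-1.9, -6.3, 4.8]
opening: 0.219
finger_force: 49.4
```

```bash
python3 st.py
```

```text
t 10.3833
eef_pos [ 0.5862 -0.2515  0.1052]
ft_force [-1.8672 -6.2868  4.7785]
ft_torque [-1.2621  0.2441 -0.021 ]
opening 0.2191
finger_force 49.3918
```

Request:
{"op": "send_rows", "data": {
  "moves": "-0.0042 -0.0005 0 0 0 0 -0.8;-0.0042 -0.0009 0 0 0 0 -0.8;-0.0041 -0.0013 0 0 0 0 -0.8;-0.0039 -0.0013 0 0 0 0 -0.8;0 0 0 0 0 0 -0.8"
}}

```text
t: 10.8
eef_pos: [0.5697, -0.2552, 0.1052]
tool_rot: [[-0.998, -0.057, 0.001], [-0.057, 0.998, -0.0], [-0.0, -0.0, -1.0]]
ft_force: [1.1, -3.4, 5.1]
opening: 0.218
finger_force: 49.6
```

Request:
{"op": "send_rows", "data": {
  "moves": "-0.0038 -0.0018 0 0 0 0 -0.8;-0.0036 -0.0021 0 0 0 0 -0.8;-0.0034 -0.0025 0 0 0 0 -0.8;0 0 0 0 0 0 -0.8"
}}

```text
t: 11.13
eef_pos: [0.5586, -0.2621, 0.1045]
tool_rot: [[-0.998, -0.057, -0.001], [-0.057, 0.998, -0.001], [0.001, -0.001, -1.0]]
ft_force: [0.5, -5.3, 3.9]
opening: 0.223
finger_force: 49.7
```

Request:
{"op": "send_rows", "data": {
  "moves": "-0.0031 -0.0031 0 0 0 0 -0.8;-0.0028 -0.0032 0 0 0 0 -0.8;-0.0024 -0.0035 0 0 0 0 -0.8;0 0 0 0 0 0 -0.8"
}}

```text
t: 11.47
eef_pos: [0.5506, -0.2715, 0.1034]
tool_rot: [[-0.998, -0.057, -0.001], [-0.057, 0.998, 0.001], [0.001, 0.001, -1.0]]
ft_force: [5.5, -4.5, -7.1]
opening: 0.221
finger_force: 49.1
```

Request:
{"op": "send_rows", "data": {
  "moves": "-0.0021 -0.0036 0 0 0 0 -0.8;-0.0017 -0.0038 0 0 0 0 -0.8;-0.0014 -0.004 0 0 0 0 -0.8;0 0 0 0 0 0 -0.8"
}}

```text
t: 11.8
eef_pos: [0.5459, -0.2811, 0.1032]
tool_rot: [[-0.998, -0.058, -0.0], [-0.058, 0.998, 0.005], [-0.0, 0.005, -1.0]]
ft_force: [7.5, 3.9, -6.6]
opening: 0.219
finger_force: 49.4
```

The drop is felt: Fz went from +4 to -7 N near 2.45 rad. I ease forward slightly off the held-up stop and lower the screw onto its thread.

Request:
{"op": "send_rows", "data": {
  "moves": "0.0014 0.004 0 0 0 0 -0.8;0.0017 0.0038 0 0 0 0 -0.8;0 0 0 0 0 0 -0.8;0 0 -0.002 0 0 0 -0.8;0 0 -0.002 0 0 0 -0.8;0 0 -0.002 0 0 0 -0.8;0 0 0 0 0 0 -0.8"
}}

```text
t: 12.38
eef_pos: [0.5489, -0.2744, 0.098]
tool_rot: [[-0.998, -0.057, -0.0], [-0.057, 0.998, 0.001], [0.0, 0.001, -1.0]]
ft_force: [4.7, -1.7, -3.1]
opening: 0.22
finger_force: 50.3
```

Request:
{"op": "send_rows", "data": {
  "moves": "0 0 -0.001 0 0 0 -0.8;0 0 0 0 0 0 -0.8"
}}

```text
t: 12.55
eef_pos: [0.5489, -0.2745, 0.0978]
tool_rot: [[-0.998, -0.057, -0.0], [-0.057, 0.998, 0.001], [-0.0, 0.001, -1.0]]
ft_force: [3.8, -1.7, 2.4]
opening: 0.22
finger_force: 50.6
```

Request:
{"op": "send_rows", "data": {
  "moves": "0 0 -0.001 0 0 0 -0.8;0 0 0 0 0 0 -0.8"
}}

```text
t: 12.72
eef_pos: [0.5489, -0.2746, 0.0975]
tool_rot: [[-0.998, -0.057, 0.001], [-0.057, 0.998, 0.0], [-0.001, -0.0, -1.0]]
ft_force: [2.1, 0.4, 6.9]
opening: 0.217
finger_force: 51.1
```

```bash
python3 arc.py 2.67 -.15 44 -0.00019 | tr ';' '\n'|awk 'NR%11==1{print "--"}{printf "%s;",$0}'
```

```text
--
0.0033 0.0054 -0.00019 0 0 0 -0.8;0.0040 0.0048 -0.00019 0 0 0 -0.8;0.0047 0.0042 -0.00019 0 0 0 -0.8;0.0053 0.0034 -0.00019 0 0 0 -0.8;0.0057 0.0026 -0.00019 0 0 0 -0.8;0.0061 0.0017 -0.00019 0 0 0 -0.8;0.0062 0.0008 -0.00019 0 0 0 -0.8;0.0063 -0.0002 -0.00019 0 0 0 -0.8;0.0062 -0.0011 -0.00019 0 0 0 -0.8;0.0060 -0.0020 -0.00019 0 0 0 -0.8;0.0056 -0.0029 -0.00019 0 0 0 -0.8;--
0.0051 -0.0037 -0.00019 0 0 0 -0.8;0.0045 -0.0044 -0.00019 0 0 0 -0.8;0.0038 -0.0050 -0.00019 0 0 0 -0.8;0.0030 -0.0056 -0.00019 0 0 0 -0.8;0.0021 -0.0059 -0.00019 0 0 0 -0.8;0.0012 -0.0062 -0.00019 0 0 0 -0.8;0.0003 -0.0062 -0.00019 0 0 0 -0.8;-0.0007 -0.0063 -0.00019 0 0 0 -0.8;-0.0016 -0.0061 -0.00019 0 0 0 -0.8;-0.0024 -0.0058 -0.00019 0 0 0 -0.8;-0.0033 -0.0053 -0.00019 0 0 0 -0.8;--
-0.0041 -0.0048 -0.00019 0 0 0 -0.8;-0.0048 -0.0041 -0.00019 0 0 0 -0.8;-0.0053 -0.0034 -0.00019 0 0 0 -0.8;-0.0057 -0.0026 -0.00019 0 0 0 -0.8;-0.0061 -0.0016 -0.00019 0 0 0 -0.8;-0.0063 -0.0007 -0.00019 0 0 0 -0.8;-0.0063 0.0002 -0.00019 0 0 0 -0.8;-0.0061 0.0011 -0.00019 0 0 0 -0.8;-0.0060 0.0021 -0.00019 0 0 0 -0.8;-0.0056 0.0029 -0.00019 0 0 0 -0.8;-0.0050 0.0037 -0.00019 0 0 0 -0.8;--
-0.0045 0.0045 -0.00019 0 0 0 -0.8;-0.0037 0.0051 -0.00019 0 0 0 -0.8;-0.0030 0.0055 -0.00019 0 0 0 -0.8;-0.0021 0.0060 -0.00019 0 0 0 -0.8;-0.0011 0.0061 -0.00019 0 0 0 -0.8;-0.0003 0.0063 -0.00019 0 0 0 -0.8;0.0008 0.0063 -0.00019 0 0 0 -0.8;0.0016 0.0061 -0.00019 0 0 0 -0.8;0.0025 0.0057 -0.00019 0 0 0 -0.8;0.0034 0.0053 -0.00019 0 0 0 -0.8;0.0041 0.0048 -0.00019 0 0 0 -0.8;
```

Request:
{"op": "send_rows", "data": {
  "moves": "0.0033 0.0054 -0.00019 0 0 0 -0.8;0.0040 0.0048 -0.00019 0 0 0 -0.8;0.0047 0.0042 -0.00019 0 0 0 -0.8;0.0053 0.0034 -0.00019 0 0 0 -0.8;0.0057 0.0026 -0.00019 0 0 0 -0.8;0.0061 0.0017 -0.00019 0 0 0 -0.8;0.0062 0.0008 -0.00019 0 0 0 -0.8;0.0063 -0.0002 -0.00019 0 0 0 -0.8;0.0062 -0.0011 -0.00019 0 0 0 -0.8;0.0060 -0.0020 -0.00019 0 0 0 -0.8;0.0056 -0.0029 -0.00019 0 0 0 -0.8;0 0 0 0 0 0 -0.8"
}}

```text
t: 13.72
eef_pos: [0.609, -0.2582, 0.0951]
tool_rot: [[-0.998, -0.057, -0.0], [-0.057, 0.998, -0.0], [0.0, -0.0, -1.0]]
ft_force: [-0.3, -3.5, 8.9]
opening: 0.221
finger_force: 51.5
```

Request:
{"op": "send_rows", "data": {
  "moves": "0.0051 -0.0037 -0.00019 0 0 0 -0.8;0.0045 -0.0044 -0.00019 0 0 0 -0.8;0.0038 -0.0050 -0.00019 0 0 0 -0.8;0.0030 -0.0056 -0.00019 0 0 0 -0.8;0.0021 -0.0059 -0.00019 0 0 0 -0.8;0.0012 -0.0062 -0.00019 0 0 0 -0.8;0.0003 -0.0062 -0.00019 0 0 0 -0.8;-0.0007 -0.0063 -0.00019 0 0 0 -0.8;-0.0016 -0.0061 -0.00019 0 0 0 -0.8;-0.0024 -0.0058 -0.00019 0 0 0 -0.8;-0.0033 -0.0053 -0.00019 0 0 0 -0.8;0 0 0 0 0 0 -0.8"
}}

```text
t: 14.72
eef_pos: [0.6205, -0.3192, 0.0927]
tool_rot: [[-0.998, -0.057, 0.001], [-0.057, 0.998, 0.0], [-0.001, 0.0, -1.0]]
ft_force: [-2.0, -0.1, 8.9]
opening: 0.218
finger_force: 51.4
```

Request:
{"op": "send_rows", "data": {
  "moves": "-0.0041 -0.0048 -0.00019 0 0 0 -0.8;-0.0048 -0.0041 -0.00019 0 0 0 -0.8;-0.0053 -0.0034 -0.00019 0 0 0 -0.8;-0.0057 -0.0026 -0.00019 0 0 0 -0.8;-0.0061 -0.0016 -0.00019 0 0 0 -0.8;-0.0063 -0.0007 -0.00019 0 0 0 -0.8;-0.0063 0.0002 -0.00019 0 0 0 -0.8;-0.0061 0.0011 -0.00019 0 0 0 -0.8;-0.0060 0.0021 -0.00019 0 0 0 -0.8;-0.0056 0.0029 -0.00019 0 0 0 -0.8;-0.0050 0.0037 -0.00019 0 0 0 -0.8;0 0 0 0 0 0 -0.8"
}}

```text
t: 15.72
eef_pos: [0.5584, -0.3256, 0.0912]
tool_rot: [[-0.998, -0.057, 0.0], [-0.057, 0.998, -0.001], [-0.0, -0.001, -1.0]]
ft_force: [-1.4, 0.1, 10.2]
opening: 0.22
finger_force: 51.6
```

Request:
{"op": "send_rows", "data": {
  "moves": "-0.0045 0.0045 -0.00019 0 0 0 -0.8;-0.0037 0.0051 -0.00019 0 0 0 -0.8;-0.0030 0.0055 -0.00019 0 0 0 -0.8;-0.0021 0.0060 -0.00019 0 0 0 -0.8;-0.0011 0.0061 -0.00019 0 0 0 -0.8;-0.0003 0.0063 -0.00019 0 0 0 -0.8;0.0008 0.0063 -0.00019 0 0 0 -0.8;0.0016 0.0061 -0.00019 0 0 0 -0.8;0.0025 0.0057 -0.00019 0 0 0 -0.8;0.0034 0.0053 -0.00019 0 0 0 -0.8;0 0 0 0 0 0 -0.8;0 0 0 0 0 0 -0.8"
}}

```text
t: 16.72
eef_pos: [0.5531, -0.2681, 0.0891]
tool_rot: [[-0.998, -0.058, 0.001], [-0.058, 0.998, 0.0], [-0.001, 0.0, -1.0]]
ft_force: [2.8, 0.9, 12.2]
opening: 0.216
finger_force: 51.8
```

```bash
python3 st.py
python3 - <<'E'
from h import *
s=ctrl.sense(); p=np.array(s["eef_pos"])-[.5865,-.2932,0]; print("angle",np.arctan2(p[1],p[0]),np.hypot(*p[:2]))
im=ctrl.snapshot("wrist"); cv2.imwrite("pics/w9.png",im); m=ctrl.camera_model("wrist")
t=ctrl.snapshot("top")[150:300,190:390]
cv2.imwrite("pics/f.png",np.hstack([cv2.resize(im,(400,300)),cv2.resize(t,(400,300))]))
E
```

```text
t 16.7167
eef_pos [ 0.5531 -0.2681  0.0891]
ft_force [ 2.8276  0.8837 12.1668]
ft_torque [ 0.1583 -0.4577  0.0284]
opening 0.2165
finger_force 51.7551
angle 2.497175273963167 0.0417644034466547
```

View pics/f.png

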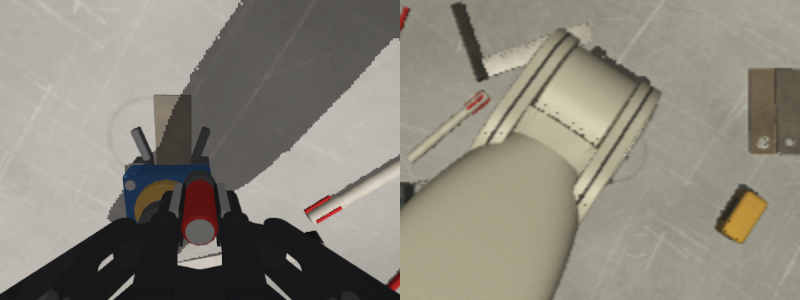

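The handle is gripped about one turn past the drop, the strip is still home, and the bystanders are in place. One small trim forward, relaxing the downward push.

Request:
{"op": "send_rows", "data": {
  "moves": "0.0027 0.0032 0.0005 0 0 0 -0.8;0 0 0.0005 0 0 0 -0.8;0 0 0 0 0 0 -0.8;0 0 0 0 0 0 -0.8"
}}

```text
t: 17.15
eef_pos: [0.5554, -0.2654, 0.0895]
tool_rot: [[-0.998, -0.058, -0.0], [-0.058, 0.998, 0.001], [0.0, 0.001, -1.0]]
ft_force: [3.1, -1.5, 4.3]
opening: 0.216
finger_force: 51.3
```

```bash
python3 st.py
python3 - <<'E'
from h import *
m=ctrl.camera_model("wrist"); im=ctrl.snapshot("wrist")
q=(im[...,2].astype(float)+1)/(im[...,0]+1); c=q[100:200,225:255].mean(1); r=100+int(np.argmax(c>1.12))
print("strip end",r,onz(m,242,r,.006))
E
```

```text
t 17.15
eef_pos [ 0.5554 -0.2654  0.0895]
ft_force [ 3.0969 -1.4559  4.2534]
ft_torque [-0.1689 -0.5922 -0.0204]
opening 0.2161
finger_force 51.2538
strip end 129 [ 0.49281437 -0.29318433  0.006     ]
```

```bash
python3 -c "
from rig import ctrl
print(ctrl.finish_job())"
```

```text
the job is handed in; nothing more can be done
None
```

I slid the strip home against the stop, turned the screw backward until it dropped onto its thread, then forward about one full turn, and handed the job in at about 17 s with the handle still gripped and the tools around it in place; no verdict came back.

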